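# Put the repaired padlock in the collection box and close its sliding cover

## Robot

A 6-joint arm with a two-finger parallel gripper is mounted at the origin on the work surface. World frame = base frame: x ahead of the robot, y to its left, z up, the work surface at z = 0. Lengths are in m, angles in rad, forces in N, time in s.
With the tool pointing down it reaches from about 0.35 to 0.775 m from the base axis. Payload 5.5 kg.
Tool frame: the origin (TCP) lies at the very end of the fingers, on their centre line; the grasp point (between the pads) lies 19 mm behind it (grip_point_offset is the distance from the TCP to the grasp point, in m); z points along the fingers, y is the direction in which the jaws open and shut (so a half turn about z gives the same grasp; the last joint's range is limited). The gripper opens to 85 mm and grips with 20 to 120 N. Pads are 22 mm wide; open, the fingers measure 114 mm over their backs; the gripper's body (76 mm by 85 mm) begins 54 mm behind the grasp point. The pads swing forward as they close: fully open they stand 13 mm farther back than shut.
Start: joints at [1.129, 0.313, 0.046, 1.304, 0, 1.431], TCP at [0.171, 0.549, 0.231] pointing down, gripper open.
Joint ranges: [-2.76, 2.76], [-0.86, 1.69], [-1.03, 1.26], [-2.2, 2.34], [-1.47, 1.5], [-3.14, 3.14]. Speed limits (rad/s): [2.57, 2.57, 3.14, 3.14, 3.14, 3.14].

## Interface

Orientations are given as a unit quaternion [w, x, y, z].
In Python, from workcell import * gives the robot as it stands.
- The arm moves only by the shell command python3 -m crank 'ROWS' [OPENING] [FORCE]. ROWS is a JSON object of lists of equal length, an entry for each row: "travel": the shift along the tool's x, y, z in units of 40 mm (1.0 is 40 mm), a list of three; "turn": the turn about the tool's z in rad. In form: {"travel": [[x, y, z], ...], "turn": [turn, ...]}. A call has 1 to 5 rows; each row is the pose to reach, as a shift and turn from the pose commanded when the call began, along the tool's axes at that moment; what a row does not reach only later rows make up. A row lasts 1/12 s, in which the tool goes at most 41.7 mm and 7.16 degrees, less where a joint would pass 70% of its speed; a pose out of reach is approached as far as the arm can. A call with a gripper value outside its range is refused whole. OPENING is the finger opening in mm, from 0 to 85.4, set as the call begins (- or left out, the last holds). The fingers move at their own pace and stop on an object; FORCE is the grip in N (left out, the last holds). Time passes only in rows, so rows that repeat a pose let the fingers close. It gives the time, the measured TCP pose, the force and the opening at its end, in the units of the state.
- get_state(): the state, without advancing time (a new reading comes with each control period).
- read_camera(name): name is "side" or "top"; returns a dict with "image" (480x640x3 uint8, red, green, blue), "K" (3x3 intrinsics, pixels), "R" (3x3) and "t" (3): a world point X has camera coordinates R X + t. Camera axes: x right, y down, z forward; pixel columns grow to the right and rows downward; lengths in m; the calibration is good to about 2 mm. A picture is of the moment at which its call begins. There is no depth.
- hand_in(): hands the job in, once; it reports no verdict.
The state is a dict: "clock": time; "joint_pos": joint angles; "qvel": joint speeds; "tau": joint torques, N m; "tcp_pos": TCP position; "orientation": TCP orientation; "wrist_force": force on the tool from outside, world axes, zero at the start; "ft_torque": the same for the moment, N m; "finger_gap": finger opening in m.
Only numpy, scipy, OpenCV 4.12 (cv2) and the standard library are available. Lean on these libraries where they do the work, as an engineer would, in place of code of your own. Each camera call takes 0.05 s, during which the arm holds its last target. There are 200 camera calls.

## Task

Take the brass padlock out of the grey repair crate and lay it flat in the open compartment of the green collection box, setting it down rather than dropping it. Then slide the box's metal cover fully shut over it by its black grip, and leave the other padlocks where they lie.

Things in the scene. Friction and masses are not known exactly. Their poses are not given: they have to be found in the camera images.
- lock_brass: Brass padlock (0.15 to 0.31 kg), lying flat in the crate. Its body is a brass block 50 x 50 mm, 26 mm thick; a steel shackle (U of 8 mm bar, 40 mm wide) sticks out of its +x side: 90 mm long in all, from x = -25 to +65 mm. Origin: centre of the block's underside; z up, +x towards the shackle, y across the 50 mm width. Grip the block across y.
- lock_brass_mid (a point): Centre of the brass block, 13 mm above its underside; axes as the padlock's.
- lock_blue: Blue padlock lying flat on the crate floor. Same shape, size and axes as the brass one.
- lock_red: Red padlock lying flat on the crate floor. Same shape, size and axes as the brass one.
- lock_black: Black padlock lying flat on the crate floor. Same shape, size and axes as the brass one.
- crate: Grey open crate fixed to the bench, 250 x 250 mm outside, 45 mm high, walls and floor 5 mm thick. Origin: centre of its underside, z up. Holds the four padlocks in no fixed order, two by two, at about 110 to 115 mm centre distances. It may stand left or right of the box.
- stockbox: Green collection box fixed to the bench, 310 (x) by 138 mm (y); walls 8 mm thick, sides 61 mm high, near end 58, far end 62. Origin: centre of its underside, z up, +x from the compartment end (nearer the robot) to the deck end. The open compartment spans x = -147 to -5, y = -61 to 61 mm. From x = -5 to 147 mm is a solid grey deck 46 mm high, over which the open cover is parked.
- compartment (a point): Centre of the compartment's floor, at (-75, 0, 5) mm in the box, so the floor is 5 mm above the bench; axes as the box's.
- rail_mid (a point): Middle of the key rail, a rigid 12 mm steel bar along box y, at (62, 0, 215) mm in the box, on two 12 mm posts at y = -127 and +127 mm. It crosses right above the open cover's grip, so a gripper pointing straight down does not fit there: lean the gripper back towards the box's -x end by 25 to 40 degrees.
- cover (a joint): Opening of the sliding aluminium cover in m: 0 = fully shut, grows along the box's +x, stop at 0.138; starts 0.115 to 0.135 open. Cover 144 (x) by 120 (y) by 5 mm, underside 48 mm above the bench, leading edge at box x = -147 mm + opening. Slides with about 2.5 N of friction, stays where left, has a firm stop when shut.
- cover_grip (a point): Point in the cover's black grip, 9 mm below its top, at box x = -75 mm + opening, y = 0, z = 82 mm; axes as the box's. The grip is an upright block in the middle of the cover, 24 mm (box x) by 14 mm (box y), rising from the cover's top at 53 mm above the bench to 91 mm. Pinch it across box y.
Not all that is in view belongs to the job. Of the things that look like the lock_brass, the smallest one is meant.

How it is judged:
On the way, in this order (a step that is already met when the one before it is completed fails the run):
1. the brass padlock lies flat in the compartment, let go, with the cover still open (x of lock_brass_mid in the frame of stockbox between -0.145 and -0.005 m and y of lock_brass_mid in the frame of stockbox between -0.061 and 0.061 m and z of lock_brass_mid in the frame of stockbox below 0.026 m and angle between the z axis of lock_brass and the z axis of stockbox, either way round below 0.25 rad and linear speed of lock_brass below 0.03 m/s and contact force between the fingers and lock_brass below 0.3 N and value of joint cover above 0.03 m), for 0.2 s.
2. the cover is fully shut over it (value of joint cover below 0.005 m), for 0.2 s.
At the end, for the whole second after the job is handed in: The brass padlock lies flat and at rest on the compartment's floor, the cover is shut to within 5 mm, and the three other padlocks are within 30 mm of where they lay (x of lock_brass_mid in the frame of stockbox between -0.145 and -0.005 m and y of lock_brass_mid in the frame of stockbox between -0.061 and 0.061 m and z of lock_brass_mid in the frame of stockbox below 0.026 m and angle between the z axis of lock_brass and the z axis of stockbox, either way round below 0.25 rad and linear speed of lock_brass below 0.03 m/s and value of joint cover below 0.005 m and distance of each of lock_blue, lock_red, lock_black from where it was at the start of the episode below 0.03 m); the robot touches nothing.
It fails at once if another padlock is moved more than 30 mm (distance of any of lock_blue, lock_red, lock_black from where it was at the start of the episode above 0.03 m).
It fails at once if the brass padlock is dropped into the box (faster than 0.7 m/s inside the compartment, a fall of more than 25 mm) (x of lock_brass_mid in the frame of stockbox between -0.145 and -0.005 m and y of lock_brass_mid in the frame of stockbox between -0.061 and 0.061 m and z of lock_brass_mid in the frame of stockbox below 0.06 m and linear speed of lock_brass above 0.7 m/s).
It also fails if it takes over 61 s, if anything falls off the work surface, if the arm or the gripper's body presses on something with over 40 N, if the wrist force passes 120 N, or if a joint passes its speed limit or range.

## Working session

There is one attempt and no reset: what is moved stays moved. The work goes in short steps, Python scripts to look and compute and a shell command to move; the robot and the scene stay as the last step left them, time stands still between calls to the robot, and variables do not carry over. Pictures are saved under pics/ and viewed, about 8 in all and at most 12, crops included, and the job is handed in when it is done.

```bash
mkdir -p pics; ls
python3 - <<'E'
from workcell import *
import cv2,numpy as np
s=get_state();print({k:np.round(v,3).tolist() for k,v in s.items()})
a=read_camera("top");b=read_camera("side")
for n,c in(("top",a),("side",b)):
    cv2.imwrite(f"pics/{n}0.png",c["image"][:,:,::-1]);np.savez(f"pics/{n}0.npz",**c)
    print(n,np.round(c["K"],1).tolist(),np.round(c["R"],3).tolist(),np.round(c["t"],3).tolist())
E
```

```text
pics
{'clock': 0.0, 'joint_pos': [1.129, 0.314, 0.045, 1.304, -0.0, 1.431], 'qvel': [0.002, -0.0, -0.001, 0.002, 0.002, -0.003], 'tau': [-0.0, -48.063, 29.853, 0.019, -0.0, 0.0], 'tcp_pos': [0.171, 0.549, 0.23], 'orientation': [-0.0, 0.15, 0.989, -0.001], 'wrist_force': [-0.331, 0.375, -1.166], 'ft_torque': [-0.07, 0.023, -0.005], 'finger_gap': 0.085}
top [[567.8, 0.0, 326.1], [0.0, 567.8, 249.6], [0.0, 0.0, 1.0]] [[0.008, -1.0, -0.009], [-0.999, -0.008, -0.052], [0.052, 0.009, -0.999]] [0.067, 0.509, 1.189]
side [[564.6, 0.0, 312.0], [0.0, 564.6, 247.6], [0.0, 0.0, 1.0]] [[0.964, -0.266, -0.023], [-0.154, -0.482, -0.863], [0.219, 0.835, -0.505]] [-0.441, 0.226, 0.921]
```

View pics/top0.png

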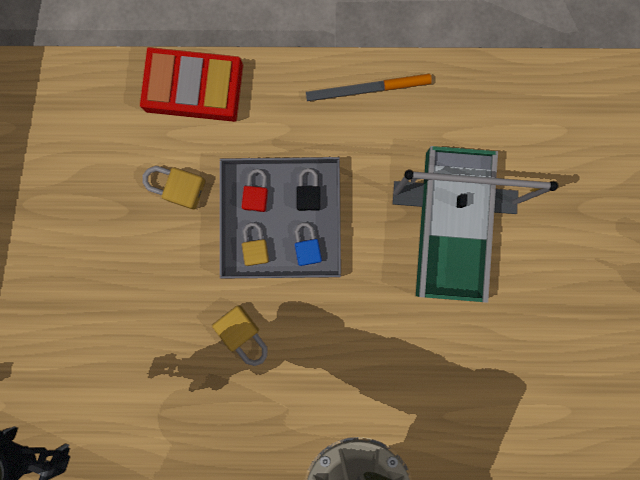

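View pics/side0.png

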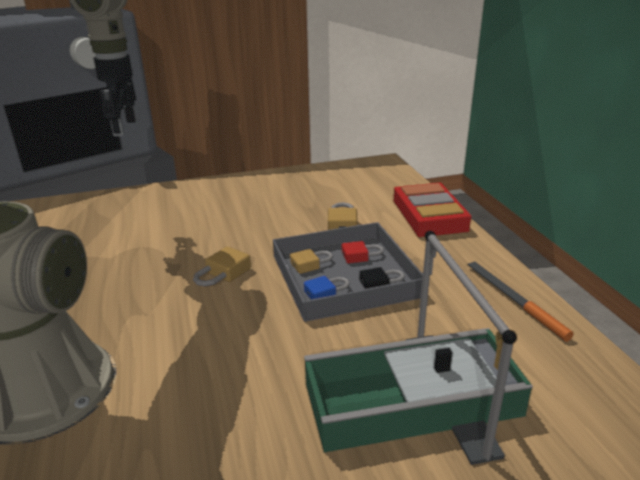

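Top view: the brass-looking padlocks are at (255,245) in the crate, (183,187) on the bench and (236,328) on the bench. The crate one fits because it is the smallest and sits in the crate with blue, red and black. The box's rail ends are at (409,174) and (553,186), and the grip is at (464,200). I'll measure these next and confirm the padlock in a crop.

```bash
cat > h.py <<'E'
import cv2,numpy as np
def load(n): return dict(np.load(n))
def ray(c,uv,z):
    d=c["R"].T@np.linalg.inv(c["K"])@np.array([uv[0],uv[1],1.]); o=-c["R"].T@c["t"]
    return o+d*(z-o[2])/d[2]
def proj(c,X):
    p=c["K"]@(c["R"]@np.array(X)+c["t"]); return p[:2]/p[2]
def blobs(im,lo,hi,amin=60):
    m=cv2.inRange(cv2.cvtColor(im,cv2.COLOR_RGB2HSV),lo,hi)
    cs,_=cv2.findContours(m,cv2.RETR_EXTERNAL,cv2.CHAIN_APPROX_NONE)
    return [k for k in cs if cv2.contourArea(k)>amin]
E
python3 - <<'E'
from h import *
c=load("pics/top0.npz");im=c["image"]
print("cam",-c["R"].T@c["t"])
for nm,lo,hi in(("brass",(18,120,90),(30,255,255)),("blue",(100,150,60),(130,255,255)),("red",(0,200,90),(6,255,255)),("green",(60,80,20),(90,255,255)),("black",(0,0,0),(180,255,38))):
    for k in blobs(im,lo,hi):
        r=cv2.minAreaRect(k);z={"green":.06,"black":.09}.get(nm,.031)
        b=np.array([ray(c,p,z)[:2] for p in cv2.boxPoints(r)])
        print(nm,np.round(r[0]),"size",np.round(np.linalg.norm(b[0]-b[1]),3),np.round(np.linalg.norm(b[1]-b[2]),3),"ctr",np.round(b.mean(0),3),"edge dir deg",np.round(np.degrees(np.arctan2(*(b[1]-b[0])[::-1])),1),np.round(b,3).tolist() if nm in("green",) else "")
A=ray(c,(409,174.5),.215);B=ray(c,(553.5,186),.215)
print("rail",A,B,np.linalg.norm(A-B),(A+B)/2,np.degrees(np.arctan2(*(A-B)[1::-1]))-0)
big=cv2.resize(im[150:380,130:350],None,fx=2.6,fy=2.6,interpolation=2)[:,:,::-1]
b2=cv2.resize(im[140:310,385:565],None,fx=3.4,fy=3.4,interpolation=2)[:,:,::-1]
cv2.imwrite("pics/c1.png",big);cv2.imwrite("pics/c2.png",b2)
E
```

```text
cam [0.44587726 0.06036505 1.2144116 ]
brass [467. 467.] size 0.083 0.058 ctr [ 0.066 -0.22 ] edge dir deg -77.3 
brass [515. 456.] size 0.033 0.105 ctr [ 0.089 -0.319] edge dir deg -17.8 
brass [574. 435.] size 0.054 0.042 ctr [ 0.132 -0.44 ] edge dir deg -35.6 
brass [102. 428.] size 0.034 0.112 ctr [0.137 0.529] edge dir deg -0.6 
brass [564. 446.] size 0.304 0.133 ctr [ 0.11  -0.419] edge dir deg -89.4 
brass [ 60. 422.] size 0.023 0.063 ctr [0.148 0.618] edge dir deg -20.4 
brass [475. 431.] size 0.082 0.093 ctr [ 0.139 -0.238] edge dir deg -17.9 
brass [415. 399.] size 0.024 0.038 ctr [ 0.203 -0.114] edge dir deg -51.3 
brass [434. 430.] size 0.163 0.111 ctr [ 0.14  -0.154] edge dir deg -31.9 
brass [501. 403.] size 0.082 0.057 ctr [ 0.196 -0.289] edge dir deg -24.4 
brass [170. 431.] size 0.195 0.702 ctr [0.132 0.391] edge dir deg 2.2 
brass [395. 403.] size 0.054 0.08 ctr [ 0.194 -0.074] edge dir deg -58.8 
brass [304. 383.] size 0.042 0.103 ctr [0.233 0.114] edge dir deg -1.7 
brass [486. 380.] size 0.028 0.075 ctr [ 0.242 -0.261] edge dir deg -19.5 
brass [254. 375.] size 0
[... 4539 characters left out ...]
6 ctr [ 0.533 -0.122] edge dir deg -4.0 [[0.416, -0.111], [0.651, -0.127], [0.65, -0.134], [0.415, -0.117]]
green [463. 151.] size 0.011 0.125 ctr [ 0.711 -0.209] edge dir deg -4.4 [[0.71, -0.146], [0.721, -0.147], [0.712, -0.272], [0.701, -0.271]]
black [377. 476.] size 0.05 0.013 ctr [ 0.066 -0.032] edge dir deg -89.4 
black [ 34. 454.] size 0.136 0.098 ctr [0.101 0.638] edge dir deg -89.4 
black [462. 200.] size 0.018 0.026 ctr [ 0.605 -0.198] edge dir deg -89.6 
black [308. 198.] size 0.044 0.048 ctr [0.608 0.108] edge dir deg -89.6 
rail [ 0.63268177 -0.07635667  0.215     ] [ 0.61384181 -0.33134525  0.215     ] 0.25568362455620364 [ 0.62326179 -0.20385096  0.215     ] 85.77434901179936
```

View pics/c1.png

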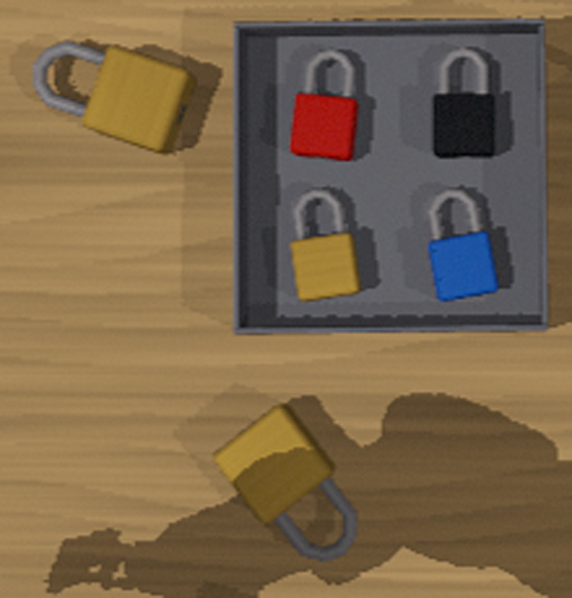

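View pics/c2.png

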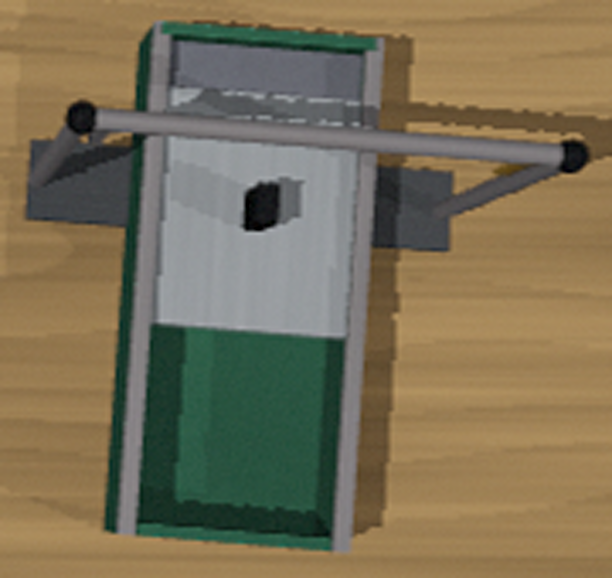

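The crops confirm it. The crate's brass padlock at (255,250) has a 50 mm block and is visibly smaller than the two bench ones. The rail measures 256 mm (254 expected), which gives the box pose with a yaw of −4.2°. Next I'll cross-check in the side view, look at the mover's help for a lean option, and compute the first move.

```bash
python3 -m crank '{"travel":[[-10.32,-5.36,2.02],[-10.32,-5.36,2.02],[-10.32,-5.36,2.02],[-10.32,-5.36,2.02],[-10.32,-5.36,2.02]],"turn":[-0.475,-0.475,-0.475,-0.475,-0.475]}' 72 40
python3 - <<'E'
from h import *
from workcell import *
rel((.501,.221,.15),99.9,get_state())
E
```

```text
clock: 0.52
tcp_pos: [0.3081, 0.413, 0.1974]
orientation: [-0.0, -0.09, 0.996, 0.0]
wrist_force: [1.1, 0.1, 0.3]
finger_gap: 0.072
travel [-3.89 -5.58  1.18] turn 0.007 tooly 100.3 lean [-0.  0. -1.]
```

```bash
python3 -m crank '{"travel":[[-3.8,-5.6,1.2],[-3.8,-5.6,1.2],[-3.8,-5.6,1.2],[-3.8,-5.6,1.2],[-3.8,-5.6,1.2]],"turn":[0,0,0,0,0]}'
python3 -m crank '{"travel":[[0,0,0],[0,0,0],[0,0,0]],"turn":[0,0,0]}'
python3 - <<'E'
from h import *
from workcell import *
rel((.501,.221,.08),99.9,get_state())
E
```

```text
clock: 0.93
tcp_pos: [0.4512, 0.265, 0.161]
orientation: [-0.0, -0.087, 0.996, 0.0]
wrist_force: [0.2, 0.5, -0.3]
finger_gap: 0.0724
clock: 1.18
tcp_pos: [0.4499, 0.2665, 0.1612]
orientation: [-0.001, -0.086, 0.996, 0.0]
wrist_force: [-0.8, -0.5, 0.2]
finger_gap: 0.0721
travel [-1.07 -1.34  2.03] turn -0.001 tooly 99.9 lean [-0.001  0.    -1.   ]
```

```bash
python3 -m crank '{"travel":[[-1.07,-1.34,1.2],[-1.07,-1.34,1.8],[-1.07,-1.34,2],[-1.07,-1.34,2],[-1.07,-1.34,2]],"turn":[0,0,0,0,0]}'
python3 - <<'E'
from h import *
from workcell import *
rel((.501,.221,.009),99.9,get_state())
a=read_camera("top");b=read_camera("side")
print(proj(b,(.501,.221,.031)))
i=np.hstack([cv2.resize(a["image"][170:300,190:350],None,fx=2.5,fy=2.5),cv2.resize(b["image"][180:310,250:410],None,fx=2.5,fy=2.5)])
cv2.imwrite("pics/g1.png",i[:,:,::-1])
rel((.501,.221,.009),99.9,get_state())
E
```

```text
clock: 1.6
tcp_pos: [0.4998, 0.2222, 0.0808]
orientation: [-0.002, -0.087, 0.996, -0.0]
wrist_force: [-0.1, -0.3, 0.8]
finger_gap: 0.0723
travel [-0.03 -0.04  1.79] turn 0.002 tooly 100.0 lean [-0.004 -0.    -1.   ]
[303.57152379 255.06012016]
travel [ 0.02 -0.05  1.85] turn 0.003 tooly 100.1 lean [ 0.001  0.001 -1.   ]
```

View pics/g1.png

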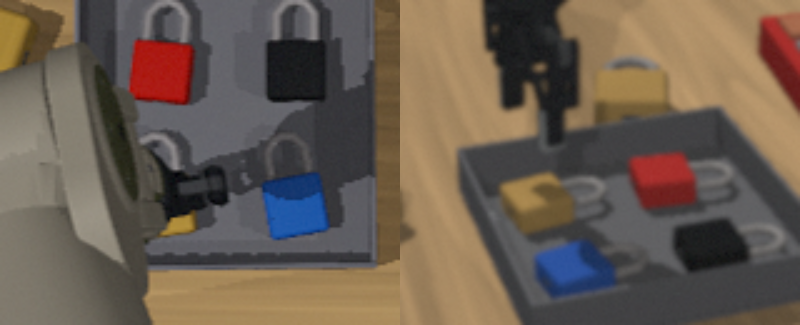

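The top crop shows the fingers over the brass block, with blue clear to the right. The side crop shows the finger tip around (550,135), above the brass block at (540,200). Next I descend and close.

```bash
python3 -m crank '{"travel":[[0,-0.04,0.6],[0,-0.04,1.2],[0,-0.04,1.5],[0,-0.04,1.8],[0,-0.04,1.8]],"turn":[0,0,0,0,0]}'
python3 -m crank '{"travel":[[0,0,0],[0,0,0],[0,0,0],[0,0,0],[0,0,0]],"turn":[0,0,0,0,0]}' 0 50
python3 -m crank '{"travel":[[0,0,0],[0,0,0],[0,0,0]],"turn":[0,0,0]}'
```

```text
clock: 2.12
tcp_pos: [0.5008, 0.2209, 0.0094]
orientation: [-0.0, -0.088, 0.996, 0.0]
wrist_force: [0.4, 0.5, -0.3]
finger_gap: 0.0721
clock: 2.53
tcp_pos: [0.5033, 0.2207, 0.0118]
orientation: [0.002, -0.087, 0.996, 0.001]
wrist_force: [-2.5, 2.0, 6.4]
finger_gap: 0.0485
clock: 2.78
tcp_pos: [0.5033, 0.2207, 0.0118]
orientation: [0.002, -0.087, 0.996, 0.001]
wrist_force: [-2.4, 1.5, 7.3]
finger_gap: 0.049
```

Gripped at a 49 mm gap, matching the block. Now I lift and look at the state.

```bash
python3 -m crank '{"travel":[[0,0,-0.4],[0,0,-1.2],[0,0,-2],[0,0,-3],[0,0,-3.6]],"turn":[0,0,0,0,0]}'
python3 -m crank '{"travel":[[0,0,0],[0,0,0]],"turn":[0,0]}'
python3 - <<'E'
from h import *
from workcell import *
rel((.4567,-.1916,.155),85.8,get_state())
E
```

```text
clock: 3.2
tcp_pos: [0.5032, 0.2202, 0.1582]
orientation: [0.002, -0.087, 0.996, 0.0]
wrist_force: [0.7, -0.0, -1.8]
finger_gap: 0.0488
clock: 3.37
tcp_pos: [0.5035, 0.2203, 0.156]
orientation: [0.003, -0.087, 0.996, 0.0]
wrist_force: [0.7, 0.3, -2.6]
finger_gap: 0.0489
travel [ 2.93 -9.94  0.  ] turn 0.247 tooly 99.9 lean [ 0.005  0.001 -1.   ]
```

```bash
python3 -m crank '{"travel":[[0.1,-0.4,0],[0.3,-1.1,0],[0.6,-1.9,0],[0.8,-2.7,0],[1.0,-3.5,0]],"turn":[0.03,0.06,0.1,0.13,0.16]}'
python3 -m crank '{"travel":[[0.1,-0.8,0],[0.2,-1.6,0],[0.3,-2.4,0],[0.4,-3.2,0],[0.5,-3.8,0]],"turn":[0.03,0.05,0.07,0.08,0.087]}'
python3 -m crank '{"travel":[[0,0,0],[0,0,0]],"turn":[0,0]}'
python3 - <<'E'
from h import *
from workcell import *
rel((.4567,-.1916,.155),85.8,get_state())
E
```

```text
clock: 3.78
tcp_pos: [0.4848, 0.0739, 0.1517]
orientation: [-0.002, -0.006, 1.0, 0.0]
wrist_force: [1.5, -0.8, -3.3]
finger_gap: 0.0488
clock: 4.2
tcp_pos: [0.4672, -0.0791, 0.1519]
orientation: [-0.001, 0.038, 0.999, 0.0]
wrist_force: [0.8, 1.3, -1.1]
finger_gap: 0.0492
clock: 4.37
tcp_pos: [0.4675, -0.078, 0.152]
orientation: [-0.001, 0.038, 0.999, 0.001]
wrist_force: [-0.9, 0.8, -2.6]
finger_gap: 0.049
travel [ 0.05 -2.85 -0.08] turn -0.003 tooly 85.6 lean [-0.003  0.001 -1.   ]
```

```bash
python3 -m crank '{"travel":[[0,-0.6,0],[0,-1.3,0],[0,-2.0,0],[0.05,-2.6,0],[0.05,-2.85,0]],"turn":[0,0,0,0,0]}'
python3 -m crank '{"travel":[[0,0,0.5],[0,0,1.0],[0,0,1.2],[0,0,1.2]],"turn":[0,0,0,0]}'
python3 - <<'E'
from h import *
from workcell import *
a=read_camera("top");b=read_camera("side");s=get_state()
rel((.4567,-.1916,.009),85.8,s)
print("tcp",s["tcp_pos"],"tcp px side",proj(b,s["tcp_pos"]))
i=np.hstack([cv2.resize(a["image"][150:310,390:550],None,fx=2.5,fy=2.5),cv2.resize(b["image"][300:460,290:450],None,fx=2.5,fy=2.5)])
cv2.imwrite("pics/p1.png",i[:,:,::-1])
E
```

```text
clock: 4.78
tcp_pos: [0.458, -0.1919, 0.1526]
orientation: [-0.001, 0.037, 0.999, 0.0]
wrist_force: [0.2, -0.9, -1.9]
finger_gap: 0.0488
clock: 5.12
tcp_pos: [0.4566, -0.1885, 0.1029]
orientation: [-0.003, 0.036, 0.999, 0.002]
wrist_force: [-0.9, 0.6, -1.8]
finger_gap: 0.0491
travel [ 0.03 -0.05  2.41] turn 0.001 tooly 85.8 lean [-0.001  0.001 -1.   ]
tcp [ 0.45831609 -0.18974073  0.10543323] tcp px side [345.90047729 356.38988393]
```

View pics/p1.png

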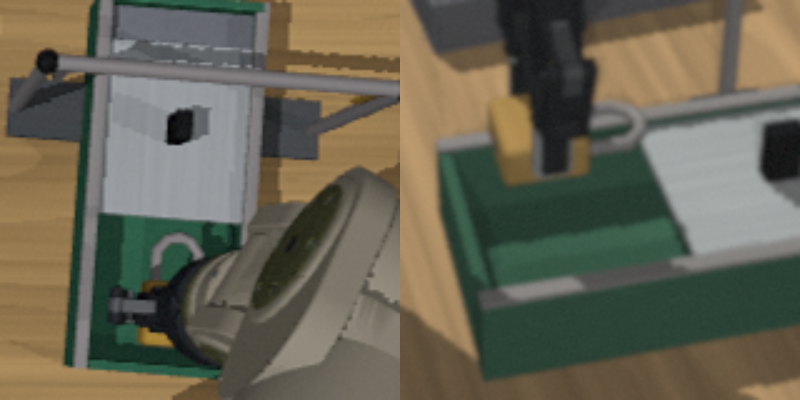

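The padlock hangs level inside the compartment outline, with its block at (155,310) in the top crop. The shackle points to the deck and clears the cover edge. Now I lower it gently.

```bash
python3 -m crank '{"travel":[[0,0,0.5],[0,0,0.9],[0,0,1.3],[0,0,1.6],[0,0,1.8]],"turn":[0,0,0,0,0]}'
python3 -m crank '{"travel":[[0,0,0.15],[0,0,0.3],[0,0,0.4],[0,0,0.45],[0,0,0.45]],"turn":[0,0,0,0,0]}'
python3 -m crank '{"travel":[[0,0,0.05],[0,0,0.08],[0,0,0.08]],"turn":[0,0,0]}'
```

```text
clock: 5.63
tcp_pos: [0.4589, -0.1905, 0.0335]
orientation: [0.0, 0.036, 0.999, -0.0]
wrist_force: [-0.1, -0.4, -1.2]
finger_gap: 0.0488
clock: 6.05
tcp_pos: [0.4585, -0.1908, 0.0155]
orientation: [-0.0, 0.037, 0.999, 0.0]
wrist_force: [0.4, -0.6, -1.3]
finger_gap: 0.0489
clock: 6.3
tcp_pos: [0.4585, -0.1909, 0.0124]
orientation: [0.0, 0.037, 0.999, -0.0]
wrist_force: [0.7, 0.4, -1.5]
finger_gap: 0.0487
```

```bash
python3 -m crank '{"travel":[[0,0,0.05],[0,0,0.05],[0,0,0.05]],"turn":[0,0,0]}'
python3 -m crank '{"travel":[[0,0,0],[0,0,0],[0,0,0],[0,0,0],[0,0,0]],"turn":[0,0,0,0,0]}' 66
python3 -m crank '{"travel":[[0,0,-0.4],[0,0,-1],[0,0,-2],[0,0,-3],[0,0,-3.7]],"turn":[0,0,0,0,0]}'
python3 - <<'E'
from h import *
from workcell import *
print(get_state()["joint_pos"],get_state()["tcp_pos"])
E
```

```text
clock: 6.55
tcp_pos: [0.4587, -0.191, 0.0118]
orientation: [0.0, 0.037, 0.999, -0.0]
wrist_force: [-4.5, 1.6, 10.6]
finger_gap: 0.049
clock: 6.97
tcp_pos: [0.4584, -0.1908, 0.0103]
orientation: [-0.0, 0.037, 0.999, 0.0]
wrist_force: [-0.8, -0.3, -0.1]
finger_gap: 0.0658
clock: 7.38
tcp_pos: [0.459, -0.1912, 0.1615]
orientation: [0.001, 0.037, 0.999, -0.001]
wrist_force: [1.4, -0.0, 1.0]
finger_gap: 0.0662
[-5.56300350e-01  1.95558290e-01 -2.84068761e-01  1.08870035e+00
  1.15779603e-04 -4.82585639e-01] [ 0.45904918 -0.19119463  0.16148179]
```

The padlock is down and let go: wrist force is about 0 and it fell about 0 mm. The rows have no lean, and a vertical gripper would hit the rail at the grip's present spot. So I'll first nudge the cover a few cm towards the robot by light fingertip friction in front of the rail, then pinch the grip in the clear and pull it shut. First I measure the cover and check the placing.

```bash
cat >> h.py <<'E'
O=np.array([.5614,-.1993]);ex=np.array([.9973,-.0737]);ey=np.array([.0737,.9973])
def box(x,y,z): return np.r_[O+ex*x+ey*y,z]
def inbox(p): return np.round([ (p[:2]-O)@ex,(p[:2]-O)@ey,p[2]],4)
E
python3 - <<'E'
from h import *
from workcell import *
t=load("pics/top0.npz")
for p in((432,235),(455,236),(485,238)): print("edge",inbox(ray(t,p,.053)))
a=read_camera("top");b=read_camera("side");s=get_state()
for k in blobs(b["image"][340:460,290:400],(60,60,20),(90,255,255)): pass
rel(box(-.012,0,.075),85.8,s)
i=np.hstack([cv2.resize(a["image"][150:310,390:550],None,fx=2.5,fy=2.5),cv2.resize(b["image"][300:460,290:450],None,fx=2.5,fy=2.5)])
cv2.imwrite("pics/p2.png",i[:,:,::-1])
E
```

```text
edge [-0.027   0.0518  0.053 ]
edge [-0.0252  0.0048  0.053 ]
edge [-0.0243 -0.0565  0.053 ]
travel [-2.18  0.03  2.24] turn -0.0 tooly 85.8 lean [ 0.008 -0.005 -1.   ]
```

View pics/p2.png

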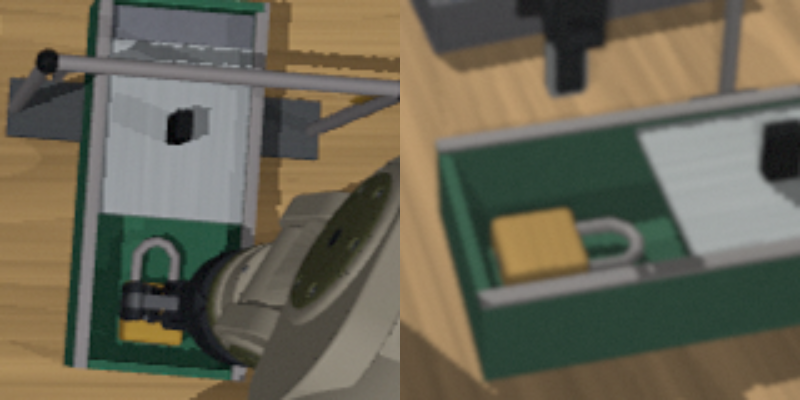

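The padlock lies flat on the floor, block at (540,245) and shackle at (610,240) in the side crop, clear of the cover. The opening is about 0.121 m. Next, fingers shut and go above the cover's front strip.

```bash
python3 -m crank '{"travel":[[-0.8,0,0],[-1.6,0,0.5],[-2.28,0,1.0],[-2.28,0,1.6],[-2.28,0,2.1]],"turn":[0,0,0,0,0]}' 0 30
python3 -m crank '{"travel":[[0,0,0.1],[0,0,0.2],[0,0,0.2]],"turn":[0,0,0]}'
python3 - <<'E'
from h import *
from workcell import *
s=get_state();print(inbox(s["tcp_pos"]),s["finger_gap"],s["wrist_force"]);rel(box(-.008,0,.053),85.8,s)
E
```

```text
clock: 7.9
tcp_pos: [0.5502, -0.1973, 0.0716]
orientation: [-0.001, 0.036, 0.999, 0.0]
wrist_force: [-0.3, 0.7, -0.3]
finger_gap: 0.0053
clock: 8.15
tcp_pos: [0.5488, -0.1974, 0.0657]
orientation: [-0.001, 0.037, 0.999, 0.0]
wrist_force: [-0.4, -0.2, -0.5]
finger_gap: -0.0003
[-0.0127  0.001   0.0657] -0.0003363365359369846 [-0.36834431 -0.1591507  -0.53833447]
travel [-0.12 -0.03  0.32] turn -0.001 tooly 85.8 lean [-0.001  0.001 -1.   ]
```

```bash
python3 -m crank '{"travel":[[-0.08,0,0.1],[-0.08,0,0.2],[-0.08,0,0.28],[-0.08,0,0.31],[-0.08,0,0.31]],"turn":[0,0,0,0,0]}'
python3 -m crank '{"travel":[[0,0,0.02],[0,0,0.04],[0,0,0.04]],"turn":[0,0,0]}'
```

```text
clock: 8.57
tcp_pos: [0.5524, -0.1978, 0.054]
orientation: [0.0, 0.037, 0.999, 0.0]
wrist_force: [0.5, -0.5, -0.9]
finger_gap: 0.0002
clock: 8.82
tcp_pos: [0.5528, -0.1979, 0.0531]
orientation: [0.0, 0.037, 0.999, -0.0]
wrist_force: [-1.0, 0.0, 4.0]
finger_gap: -0.0001
```

Contact at z = 0.053, the cover's top as expected. I press slightly more and try a short drag.

```bash
python3 -m crank '{"travel":[[0,0,0.02],[0,0,0.02],[0.1,0,0.02],[0.2,0,0.02],[0.3,0,0.02]],"turn":[0,0,0,0,0]}'
python3 - <<'E'
from h import *
from workcell import *
a=read_camera("top")
for k in blobs(a["image"][180:225,440:500],(0,0,0),(180,255,38),40):
    print("grip px",np.array(cv2.minAreaRect(k)[0])+[440,180])
s=get_state();print(inbox(s["tcp_pos"]),s["wrist_force"])
E
```

```text
clock: 9.23
tcp_pos: [0.5426, -0.1974, 0.053]
orientation: [0.002, 0.037, 0.999, -0.0]
wrist_force: [3.0, 0.9, 5.6]
finger_gap: 0.0
grip px [458.13615417 212.76076889]
[-0.0198  0.0005  0.053 ] [1.9732965  1.03617471 5.19504317]
```

```bash
python3 -m crank '{"travel":[[0.15,0,0.03],[0.3,0,0.03],[0.45,0,0.03],[0.6,0,0.03],[0.75,0,0.03]],"turn":[0,0,0,0,0]}'
python3 -m crank '{"travel":[[0.15,0,0],[0.3,0,0],[0.45,0,0],[0.45,0,0]],"turn":[0,0,0,0]}'
python3 - <<'E'
from h import *
from workcell import *
a=read_camera("top");b=read_camera("side");s=get_state();print(inbox(s["tcp_pos"]),s["wrist_force"])
i=np.hstack([cv2.resize(a["image"][150:310,390:550],None,fx=2.5,fy=2.5),cv2.resize(b["image"][290:450,330:490],None,fx=2.5,fy=2.5)])
cv2.imwrite("pics/d1.png",i[:,:,::-1])
E
```

```text
clock: 9.7
tcp_pos: [0.5136, -0.1953, 0.053]
orientation: [0.004, 0.037, 0.999, -0.001]
wrist_force: [3.6, 3.3, 10.5]
finger_gap: 0.0001
clock: 10.03
tcp_pos: [0.4944, -0.1939, 0.0529]
orientation: [0.003, 0.037, 0.999, -0.001]
wrist_force: [-0.3, 1.9, 13.8]
finger_gap: 0.0001
[-0.0672  0.0005  0.0529] [-0.83092902  2.33901339 15.38720733]
```

View pics/d1.png

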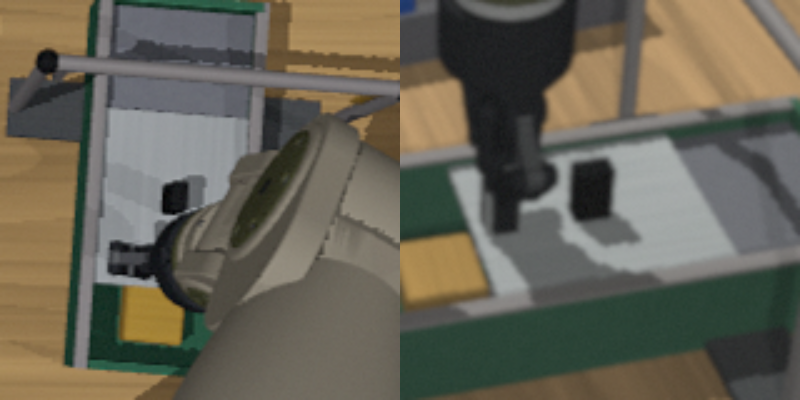

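The cover followed by about 59 mm. The grip is at (175,197) in the top crop and now stands clear of the rail. Next I lift, open and move over it.

```bash
python3 -m crank '{"travel":[[0,0,-0.5],[0,0,-1.2],[0,0,-1.9],[0,0,-1.9]],"turn":[0,0,0,0]}' 50 40
python3 - <<'E'
from h import *
from workcell import *
a=read_camera("top");b=read_camera("side");s=get_state()
for c,n,x,y,w,h in((a,"top",445,215,40,30),(b,"side",390,340,40,50)):
  for k in blobs(c["image"][y:y+h,x:x+w],(0,0,0),(180,255,45),30): print(n,np.array(cv2.minAreaRect(k)[0])+[x,y],cv2.boundingRect(k))
print("pred",proj(a,box(-.013,0,.082)),proj(b,box(-.013,0,.072)),inbox(s["tcp_pos"]))
print("top face",inbox(ray(a,(460,229),.088)))
rel(box(-.013,0,.128),85.8,s)
E
```

```text
clock: 10.47
tcp_pos: [0.4954, -0.195, 0.1316]
orientation: [0.004, 0.037, 0.999, -0.002]
wrist_force: [1.6, 0.5, 0.1]
finger_gap: 0.0483
top [470.00000191 239.00000191] (12, 15, 24, 15)
top [459.5 229. ] (10, 8, 10, 13)
side [406. 366.] (9, 15, 15, 23)
pred [461.01890467 229.01933695] [405.19026104 365.44576031] [-0.0681  0.0004  0.1275]
top face [-0.0138  0.0033  0.088 ]
travel [-1.38 -0.01 -0.01] turn -0.001 tooly 85.8 lean [ 0.003 -0.002 -1.   ]
```

Both views agree with the grip at box x ≈ −13 mm, y ≈ 0–2 mm. I move over it, descend and pinch.

```bash
python3 -m crank '{"travel":[[-0.6,0,0],[-1.2,0,0],[-1.4,0,0],[-1.4,0,0],[-1.4,0,0]],"turn":[0,0,0,0,0]}'
python3 -m crank '{"travel":[[0,0,0.4],[0,0,0.8],[0,0,1.2],[0,0,1.55],[0,0,1.6]],"turn":[0,0,0,0,0]}'
python3 -m crank '{"travel":[[0,0,0],[0,0,0],[0,0,0],[0,0,0],[0,0,0]],"turn":[0,0,0,0,0]}' 0 40
python3 - <<'E'
from h import *
from workcell import *
s=get_state();print(inbox(s["tcp_pos"]));rel(box(-.075,0,s["tcp_pos"][2]),85.8,s)
E
```

```text
clock: 10.98
tcp_pos: [0.5474, -0.1969, 0.1248]
orientation: [-0.002, 0.037, 0.999, 0.001]
wrist_force: [0.3, -0.2, -0.3]
finger_gap: 0.0502
clock: 11.4
tcp_pos: [0.545, -0.1962, 0.0593]
orientation: [-0.003, 0.037, 0.999, 0.001]
wrist_force: [-1.0, -0.1, 0.4]
finger_gap: 0.0501
clock: 11.82
tcp_pos: [0.5489, -0.1982, 0.0635]
orientation: [0.001, 0.037, 0.999, -0.001]
wrist_force: [-3.4, -2.1, 4.3]
finger_gap: 0.0135
[-0.0125  0.0002  0.0635]
travel [ 1.56 -0.01 -0.  ] turn -0.001 tooly 85.8 lean [ 0.001 -0.001 -1.   ]
```

```bash
python3 -m crank '{"travel":[[0.2,0,0],[0.5,0,0],[0.8,0,0],[1.1,0,0],[1.35,0,0]],"turn":[0,0,0,0,0]}'
python3 -m crank '{"travel":[[0.08,0,0],[0.16,0,0],[0.2,0,0],[0.2,0,0],[0.2,0,0]],"turn":[0,0,0,0,0]}'
python3 - <<'E'
from h import *
from workcell import *
s=get_state();print(inbox(s["tcp_pos"]),s["wrist_force"])
E
```

```text
clock: 12.23
tcp_pos: [0.4953, -0.1943, 0.0635]
orientation: [0.002, 0.037, 0.999, -0.001]
wrist_force: [2.8, -2.9, 4.9]
finger_gap: 0.0135
clock: 12.65
tcp_pos: [0.4874, -0.1937, 0.0635]
orientation: [0.001, 0.037, 0.999, -0.001]
wrist_force: [-0.3, -2.5, 9.0]
finger_gap: 0.0133
[-0.0743  0.0001  0.0635] [-0.33276752 -2.50008181  8.98367914]
```

```bash
python3 -m crank '{"travel":[[0.04,0,0],[0.08,0,0],[0.1,0,0],[0.1,0,0]],"turn":[0,0,0,0]}'
python3 -m crank '{"travel":[[0.04,0,0],[0.08,0,0],[0.08,0,0]],"turn":[0,0,0]}'
```

```text
clock: 12.98
tcp_pos: [0.4864, -0.1936, 0.0635]
orientation: [0.004, 0.037, 0.999, -0.001]
wrist_force: [8.6, -2.0, 1.1]
finger_gap: 0.013
clock: 13.23
tcp_pos: [0.4863, -0.1937, 0.0636]
orientation: [0.007, 0.036, 0.999, -0.0]
wrist_force: [18.9, -0.8, -6.8]
finger_gap: 0.0134
```

The firm stop is reached: pull force rises to 19 N with no motion. I ease off, release, lift and retreat.

```bash
python3 -m crank '{"travel":[[-0.06,0,0],[-0.08,0,0],[-0.08,0,0]],"turn":[0,0,0]}'
python3 -m crank '{"travel":[[0,0,0],[0,0,0],[0,0,0],[0,0,0]],"turn":[0,0,0,0]}' 50
python3 -m crank '{"travel":[[0,0,-0.6],[0,0,-1.4],[0,0,-2.2],[0,0,-3],[0,0,-3.2]],"turn":[0,0,0,0,0]}'
python3 -m crank '{"travel":[[0,0.8,0],[0,1.6,0],[0,2.4,0],[0,3.2,0],[0,4,0]],"turn":[0,0,0,0,0]}'
python3 -m crank '{"travel":[[0,0.8,0],[0,1.2,0],[0,1.2,0]],"turn":[0,0,0]}'
python3 - <<'E'
from h import *
from workcell import *
a=read_camera("top");b=read_camera("side");s=get_state();print(s["wrist_force"])
t=load("pics/top0.npz")
for nm,lo,hi in(("blue",(100,150,60),(130,255,255)),("red",(0,200,90),(6,255,255)),("black",(0,0,0),(180,255,38))):
  for c in(t,a): print(nm,[np.round(cv2.minAreaRect(k)[0],1).tolist() for k in blobs(c["image"][160:280,225:335],lo,hi,200)])
print("grip shut pred top/side",proj(a,box(-.075,0,.091)),proj(b,box(-.075,0,.072)))
i=np.hstack([cv2.resize(a["image"][140:310,230:550][:, :],None,fx=1.7,fy=1.7)[:289,:],cv2.resize(b["image"][300:470,290:440],None,fx=1.7,fy=1.7)])
cv2.imwrite("pics/e1.png",i[:,:,::-1])
E
```

```text
clock: 13.48
tcp_pos: [0.4863, -0.1936, 0.0635]
orientation: [0.003, 0.037, 0.999, -0.001]
wrist_force: [8.5, -1.6, 2.7]
finger_gap: 0.0135
clock: 13.82
tcp_pos: [0.4816, -0.1919, 0.0616]
orientation: [-0.001, 0.037, 0.999, 0.001]
wrist_force: [-0.2, 0.4, -0.2]
finger_gap: 0.0498
clock: 14.23
tcp_pos: [0.4843, -0.1935, 0.1952]
orientation: [0.003, 0.037, 0.999, -0.001]
wrist_force: [1.5, -1.2, 0.5]
finger_gap: 0.05
clock: 14.65
tcp_pos: [0.4937, -0.0316, 0.1897]
orientation: [-0.001, 0.037, 0.999, 0.0]
wrist_force: [0.0, -0.5, -0.3]
finger_gap: 0.05
clock: 14.9
tcp_pos: [0.4971, 0.0179, 0.1897]
orientation: [-0.001, 0.035, 0.999, 0.001]
wrist_force: [0.8, 0.0, 1.5]
finger_gap: 0.05
[ 0.4061236   0.36390867 -1.22236176]
blue [[82.7, 92.1]]
blue [[82.7, 92.0]]
red [[29.0, 38.2]]
red [[29.0, 38.2]]
black [[83.0, 38.0]]
black [[83.0, 38.0]]
grip shut pred top/side [459.87775164 259.79752651] [364.90139033 371.79788717]
```

View pics/e1.png

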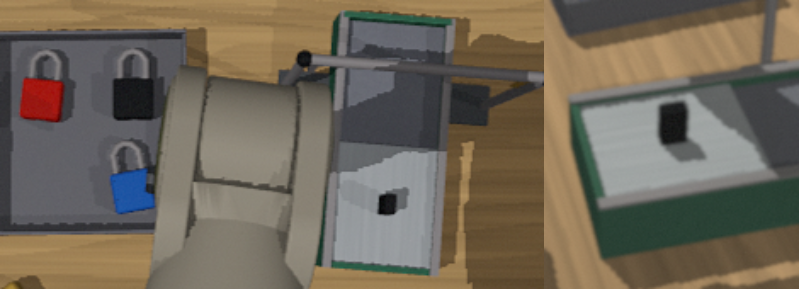

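The cover's leading edge meets the near wall. The grip is at (387,203) in the crop, which is pixel (458,259) against (460,260) predicted for shut. The other three padlocks haven't moved, and the robot is clear.

```bash
python3 -c "
from workcell import *
print(hand_in())"
```

```text
the job is handed in; nothing more can be done
None
```

The brass padlock is in the green box with the cover shut over it, and I handed the job in at about 15 s on the robot's clock. No verdict was reported.

**Padlock:** I picked the brass padlock, the smallest of the three look-alikes, out of the crate. I lowered it onto the compartment floor and released it, and the camera showed it lying flat with the cover still open. It is hidden under the cover now, so I have not seen it since.

**Cover, where I deviated:** The move command has no way to lean the gripper, so I could not reach the grip under the rail as described. I first slid the cover about 59 mm with the closed fingertips pressing lightly on its top, up to about 15 N. With the grip clear of the rail, I pinched it and pulled the cover the rest of the way, to the firm stop.

**Last checks:**
- **Cover shut:** At the stop, the pull rose to 19 N with no further motion. The grip's pixel is within about 2 px of where a shut cover puts it.
- **Other padlocks:** The red, blue and black ones are within 0.1 px of where they started.
- **Robot:** The arm is clear of the box and everything else.

No check failed or disagreed.

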